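Click two turning blanks into their sprung clip cradles

ROBOT

A 6-joint arm with a two-finger parallel gripper is mounted at the origin on a cart in front of the work surface, level with it; the furniture and walls round the work are solid. World frame = base frame: x ahead of the robot, y to its left, z up, the work surface at z = 0. Lengths are in m, angles in degrees, forces in N, time in s.
With the tool pointing down it reaches from about 0.4 to 0.825 m from the base axis. Payload 7 kg.
Tool frame: the origin (TCP) lies midway between the tips of the shut fingers; the grasp point (between the pads) lies 19 mm behind it; z points along the fingers, y is the line along which they close (so a half turn about z gives the same grasp; the last joint's range is limited). The gripper opens to 88 mm and grips with 3 to 60 N. Pads are 19 mm wide; open, the fingers measure 130 mm over their backs; the gripper's body (78 mm by 193 mm) begins 47 mm behind the grasp point.
Start: joints at [-52.764, 20.546, 0.682, 0, -70.136, -16.507], TCP at [0.239, -0.631, 0.205] pointing down, gripper open.
Joint ranges: [-176.03, 176.03], [-82.01, 121.73], [-58.28, 71.71], [-173.87, 95.51], [-174.79, -0.11], [-173.66, 173.66]. Speed limits (degrees/s): [136.94, 136.94, 172.46, 180, 180, 180].

INTERFACE

Orientations are given as [roll, pitch, yaw] about the fixed x, y, z axes, in that order (R = Rz(yaw) Ry(pitch) Rx(roll)).
In Python, from plant import r gives the robot as it stands. The module is installed in compiled form; this text tells all that it offers.
- The arm moves only by the tool play_rows, never from a script. Its argument "rows" is a list of rows, each an object with "slide": the shift along the tool's x, y, z as a fraction of full scale, a list of three; "delta_rot": the turn, a rotation vector about the tool's x, y, z as a fraction of full scale, a list of three; "fingers": the opening, from -1 (shut) to 1 (fully open). In form: [{"slide": [x, y, z], "delta_rot": [rx, ry, rz], "fingers": fingers}, ...]. A call has 1 to 8 rows; each row shifts and turns the commanded pose from where the row before left it, along the tool's axes as they then stand; what a row does not reach is not made up. Full scale, the value 1, is 0.15 m for a shift and 0.08 rad for a turn. A row lasts 1/8 s, in which the tool goes at most 62.5 mm and 10.7 degrees, less where a joint would pass 70% of its speed; a pose out of reach is approached as far as the arm can. A call with a number of a shift or a turn outside -1 to 1 is refused whole. A call with a gripper value outside its range is refused whole. The fingers move at their own pace and stop on an object; "squeeze" is the grip in N (left out, the last holds). Time passes only in rows, so rows that do not move let the fingers close. It gives the time, the measured TCP pose, the force, the opening and the grip force at its end, in the units of the state.
- r.get_state(): the state, without advancing time (a new reading comes with each control period).
- r.capture(name): name is "scene" or "top"; returns a dict with "image" (400x640x3 uint8, blue, green, red), "fx", "fy", "cx", "cy" (pixels), "R" (3x3) and "t" (3): a world point X has camera coordinates R X + t. Camera axes: x right, y down, z forward; pixel columns grow to the right and rows downward; lengths in m; the calibration is good to about 2 mm. A picture is of the moment at which its call begins. There is no depth.
- r.close_job(): hands the job in; it is judged then, once.
The state is a dict: "time_s": time; "joints": joint angles; "qd": joint speeds; "joint_torque": joint torques, N m; "tcp_pos": TCP position; "eef_rot": TCP orientation; "contact_force": force on the tool from outside, world axes, zero at the start; "moment": the same for the moment, N m; "gripper_width": finger opening in m; "gripper_force": force on a finger pad.
Only numpy, scipy, OpenCV 4.12 (cv2) and the standard library are available. Lean on these libraries where they do the work, as an engineer would, in place of code of your own. Each camera call takes 0.05 s, during which the arm holds its last target. There are 200 camera calls.

TASK

Load the two clip cradles for the band saw: the long brown blank goes into the long blue cradle and the short pale blank into the short yellow one. Lay each blank lengthwise between the cheeks and press it down past the sprung balls until it clicks and lies fully home on the pads. Leave the black blank where it is.

Things in the scene. Friction and masses are not known exactly. Their poses are not given: they have to be found in the camera images.
- long_cradle: Long clip cradle, blue cheeks on an aluminium base 204 x 70 x 8 mm fixed to the table, for a 160 mm blank. Origin: centre of its underside; y along the blank, x across, z up. Two pairs of cheeks, 22 mm long, at y = +-52 mm: inner faces x = +-15.5 mm, tops z = 64 mm, flared lead-ins to 72 mm. Between the pairs 82 mm are open at both sides: room for fingers at the blank's middle.
- long_seat (a point): Where the middle of the blank's underside lies when home: between the tops of two black pads (y = +-52 mm), 20 mm above the table. Axes as the cradle's. Blue end stops, inner faces at y = +-84 mm, rise to 34 mm above the table with outward slanted lead-ins to 42 mm: 4 mm play at each end.
- long_balls (a point): Middle of the four sprung steel balls, one per cheek, 52.6 mm above the table; radius 8 mm, 5 mm proud of the cheek, 21 mm apart across. A blank laid on them stops with its underside 59 mm above the table; pushed down with 10 to 15 N it spreads them and slides between; when it meets the pads the balls snap over its top edges and hold it.
- short_cradle: Short clip cradle, yellow cheeks on an aluminium base 164 x 70 x 8 mm fixed to the table, for a 120 mm blank. Origin: centre of its underside; y along the blank, x across, z up. Two pairs of cheeks, 22 mm long, at y = +-36 mm: inner faces x = +-15.5 mm, tops z = 64 mm, flared lead-ins to 72 mm. Between the pairs 50 mm are open at both sides: room for fingers at the blank's middle.
- short_seat (a point): Where the middle of the blank's underside lies when home: between the tops of two black pads (y = +-36 mm), 20 mm above the table. Axes as the cradle's. Yellow end stops, inner faces at y = +-64 mm, rise to 34 mm above the table with outward slanted lead-ins to 42 mm: 4 mm play at each end.
- short_balls (a point): Middle of the four sprung steel balls, one per cheek, 52.6 mm above the table; radius 8 mm, 5 mm proud of the cheek, 21 mm apart across. A blank laid on them stops with its underside 59 mm above the table; pushed down with 10 to 15 N it spreads them and slides between; when it meets the pads the balls snap over its top edges and hold it.
- brown_blank: Long reddish-brown square wooden turning blank, 27 x 160 x 27 mm, about 0.08 to 0.15 kg, lying on the table. Origin: centre of its underside; y along its length, x across it, z up.
- pale_blank: Short pale square wooden turning blank, 27 x 120 x 27 mm, about 0.08 to 0.15 kg, lying on the table. Origin: centre of its underside; y along its length, x across it, z up.
- black_blank: Black (dark grey) middle-length square wooden turning blank, 27 x 140 x 27 mm, about 0.08 to 0.15 kg, lying on the table. Origin: centre of its underside; y along its length, x across it, z up. Not needed; to be left alone.
- brown_mid (a point): Centre of the brown blank, 13.5 mm above its underside, on the axis of its length.
- pale_mid (a point): Centre of the pale blank, 13.5 mm above its underside, on the axis of its length.
Mind the look-alikes: they are no part of the job. Leave any purple look-alike of the pale_blank alone.

How it is judged (in metres and radians):
At the end, for the whole second after the job is handed in: Brown blank in the long blue cradle, pale blank in the short yellow one, each at rest on its pads under the balls: centre 30 to 37 mm above the cradle's origin, within 4 mm across, 7 mm along and 0.06 rad. The black blank within 25 mm of where it lay (x of brown_mid in the frame of long_cradle between -0.004 and 0.004 m and y of brown_mid in the frame of long_cradle between -0.007 and 0.007 m and z of brown_mid in the frame of long_cradle between 0.03 and 0.037 m and angle between the y axis of brown_blank and the y axis of long_cradle, either way round below 0.06 rad and linear speed of each of brown_blank, pale_blank below 0.02 m/s and x of pale_mid in the frame of short_cradle between -0.004 and 0.004 m and y of pale_mid in the frame of short_cradle between -0.007 and 0.007 m and z of pale_mid in the frame of short_cradle between 0.03 and 0.037 m and angle between the y axis of pale_blank and the y axis of short_cradle, either way round below 0.06 rad and distance of black_blank from where it was at the start of the episode below 0.025 m); the robot touches nothing.
It fails at once if the black blank is moved from its place (more than 25 mm) (distance of black_blank from where it was at the start of the episode above 0.025 m).
It also fails if it takes over 64 s, if anything falls off the work surface, if the arm or the gripper's body presses on something with over 40 N, if the wrist force passes 120 N, or if a joint passes its speed limit or range.

## Working session

There is one attempt and no reset: what is moved stays moved. The work goes in short steps, Python scripts to look and compute and a tool call to move; the robot and the scene stay as the last step left them, time stands still between calls to the robot, and variables do not carry over. Pictures are saved under pics/ and viewed, at most 10 in all, crops included, and the job is handed in when it is done.

Besides the shell and the picture viewer there is one more tool, called after "Call:" by a JSON object that holds its "name" and its "arguments". play_rows: Moves the arm, as the interface text tells. Shift numbers are shares of 0.15 m and turn numbers shares of 0.08 rad, none past 1 either way. Its arguments: {"type":"object","properties":{"rows":{"type":"array"},"squeeze":{"type":"number"}},"required":["rows"]}

```bash
mkdir -p pics; python3 - <<'E'
from plant import r
import cv2,pickle
d={n:r.capture(n) for n in("scene","top")}
pickle.dump(d,open("c0.pkl","wb"))
for n in d:
    cv2.imwrite(f"pics/{n}0.png",d[n]["image"]); c=d[n]; print(n,c["fx"],c["cx"],c["cy"],c["R"],c["t"])
print(r.get_state())
E
```

```text
scene 459.67938354562983 326.2201310621705 201.53016171640104 [[ 0.69265322 -0.72088332 -0.02363801]
 [-0.36204932 -0.31915286 -0.87582061]
 [ 0.62382033  0.61519809 -0.48205757]] [-0.45305917  0.17086905  1.37598742]
top 452.56234872551147 313.4627377100012 195.17020689123996 [[-0.02857823 -0.99958687 -0.00306043]
 [-0.98834688  0.02871456 -0.14948553]
 [ 0.14951165 -0.00124726 -0.98875918]] [-0.14050287  0.47907878  1.44584516]
{'time_s': 0.1, 'joints': array([-5.27640545e+01,  2.05904735e+01,  6.41437658e-01, -1.85296547e-02,
       -7.01354750e+01, -1.65071284e+01]), 'qd': array([-0.04914681, -0.12663911,  0.04696817,  0.05321465,  0.08602986,
        0.06168416]), 'joint_torque': array([-1.51843884e-03, -5.84162557e+01,  2.93753690e+01,  7.01556444e+00,
        1.01882775e-02, -4.59843875e-05]), 'tcp_pos': array([ 0.23874039, -0.63089167,  0.20419677]), 'eef_rot': array([ 1.79914022e+02, -7.31278478e-03, -1.59277487e+02]), 'contact_force': array([-0.05541136, -0.038971  , -0.71837058]), 'moment': array([-0.00040475, -0.01675645,  0.03365397]), 'gripper_force': 0.0, 'gripper_width': 0.08764710268205791}
```

View pics/top0.png

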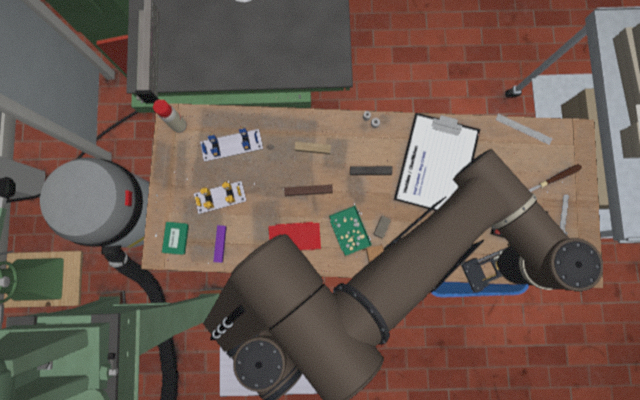

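View pics/scene0.png

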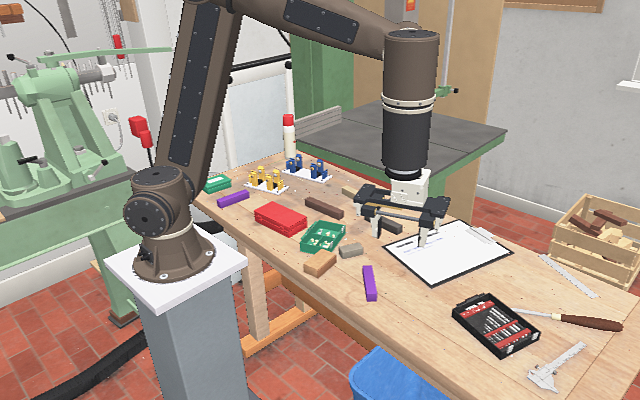

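Top view: the blue cradle is at (231,144), the yellow cradle at (219,197), the pale blank at (312,148), brown at (309,190), black at (371,171) and the purple look-alike at (220,243). A tan block also shows in the scene view at (320,262); it is stubby, so it isn't the 120 mm blank. I'll measure next and confirm with one enlarged crop.

```bash
cat > h.py <<'E'
import cv2,numpy as np
def ray(c,uv,z):
    d=c["R"].T@np.array([(uv[0]-c["cx"])/c["fx"],(uv[1]-c["cy"])/c["fy"],1]); o=-c["R"].T@c["t"]
    return o+d*(z-o[2])/d[2]
def proj(c,X):
    p=c["R"]@np.array(X)+c["t"]; return c["fx"]*p[0]/p[2]+c["cx"],c["fy"]*p[1]/p[2]+c["cy"]
def blobs(c,lo,hi,z,roi,amin=40,close=3):
    x0,y0,x1,y1=roi
    h=cv2.cvtColor(c["image"],cv2.COLOR_BGR2HSV)
    m=np.zeros(h.shape[:2],np.uint8); m[y0:y1,x0:x1]=cv2.inRange(h,lo,hi)[y0:y1,x0:x1]
    m=cv2.morphologyEx(m,cv2.MORPH_CLOSE,np.ones((close,close)))
    for k in cv2.findContours(m,cv2.RETR_EXTERNAL,cv2.CHAIN_APPROX_NONE)[0]:
        mm=np.zeros_like(m); cv2.drawContours(mm,[k],-1,255,-1); v,u=np.nonzero(mm)
        if len(u)<amin: continue
        P=np.array([ray(c,(a,b),z)[:2] for a,b in zip(u,v)],np.float32)
        (cx,cy),wh,an=cv2.minAreaRect(P); w,V=np.linalg.eigh(np.cov(P.T)); ax=V[:,1]
        print("px",(round(u.mean(),1),round(v.mean(),1)),"n",len(u),"mean",P.mean(0).round(4),"rectc",(round(cx,4),round(cy,4)),"wh",np.round(wh,3),"len",round(float(np.sqrt(12*w[1])),3),"yaw",round(float(np.degrees(np.arctan2(ax[1],ax[0])))%180,1))
E
python3 - <<'E'
import pickle,cv2,numpy as np
from h import *
c=pickle.load(open("c0.pkl","rb"))["top"]; im=c["image"]; h=cv2.cvtColor(im,cv2.COLOR_BGR2HSV)
for n,p in dict(pale=(312,148),brown=(309,190),black=(371,171),table=(280,165),table2=(330,160),base=(232,153),ye=(225,188),bl=(213,147)).items(): print(n,h[p[1],p[0]])
print("brown");blobs(c,(0,40,20),(15,255,110),.027,(270,175,345,205))
print("black");blobs(c,(0,0,20),(179,90,90),.027,(345,160,396,182))
print("pale");blobs(c,(10,40,150),(30,110,255),.027,(285,135,340,160))
print("base L");blobs(c,(0,0,170),(179,40,255),.008,(190,120,275,170),close=9)
print("base S");blobs(c,(0,0,170),(179,40,255),.008,(180,170,260,222),close=9)
print("blue");blobs(c,(95,100,30),(125,255,255),.068,(190,120,275,170),10,1)
print("yel");blobs(c,(20,150,120),(32,255,255),.068,(180,170,260,222),10,1)
cv2.imwrite("pics/crop0.png",cv2.resize(im[115:225,180:400],None,fx=3.6,fy=3.6,interpolation=cv2.INTER_CUBIC))
E
```

```text
pale [ 19  73 157]
brown [ 8 91 87]
black [158  15  69]
table [ 13  52 128]
table2 [ 13  64 132]
base [127  17 195]
ye [ 18  67 125]
bl [117  45  63]
brown
px (np.float64(307.0), np.float64(190.2)) n 447 mean [ 0.4935 -0.1335] rectc (0.4937, -0.1363) wh [0.032 0.158] len 0.158 yaw 92.0
black
px (np.float64(370.5), np.float64(170.5)) n 336 mean [ 0.5535 -0.3457] rectc (0.5552, -0.346) wh [0.136 0.027] len 0.139 yaw 88.5
pale
px (np.float64(317.6), np.float64(156.4)) n 51 mean [ 0.6065 -0.1718] rectc (0.6062, -0.1715) wh [0.03  0.017] len 0.029 yaw 87.4
px (np.float64(316.7), np.float64(143.3)) n 357 mean [ 0.6518 -0.1701] rectc (0.6544, -0.1713) wh [0.148 0.052] len 0.13 yaw 101.2
base L
px (np.float64(232.2), np.float64(145.0)) n 1077 mean [0.6593 0.1165] rectc (0.66, 0.1201) wh [0.068 0.202] len 0.197 yaw 102.1
base S
px (np.float64(220.7), np.float64(197.3)) n 863 mean [0.4808 0.1552] rectc (0.4819, 0.1589) wh [0.068 0.162] len 0.158 yaw 104.6
blue
px (np.float64(215.2), np.float64(150.3)) n 36 mean [0.6269 0.1612] rectc (0.6226, 0.1604) wh [0.027 0.021] len 0.028 yaw 63.4
px (np.f
[... 562 characters left out ...]
.1844] rectc (0.4493, 0.1847) wh [0.016 0.02 ] len 0.022 yaw 97.0
px (np.float64(197.6), np.float64(201.1)) n 23 mean [0.4615 0.2167] rectc (0.4614, 0.2169) wh [0.023 0.009] len 0.024 yaw 19.3
px (np.float64(229.5), np.float64(198.3)) n 33 mean [0.4676 0.1148] rectc (0.4673, 0.1156) wh [0.018 0.02 ] len 0.021 yaw 108.0
px (np.float64(204.1), np.float64(190.0)) n 30 mean [0.4968 0.1962] rectc (0.4969, 0.1949) wh [0.023 0.013] len 0.023 yaw 91.5
px (np.float64(238.5), np.float64(190.5)) n 10 mean [0.4921 0.0858] rectc (0.4921, 0.0858) wh [0.003 0.023] len 0.025 yaw 9.9
px (np.float64(225.6), np.float64(184.5)) n 30 mean [0.5127 0.1272] rectc (0.5135, 0.1276) wh [0.015 0.023] len 0.022 yaw 84.0
```

View pics/crop0.png

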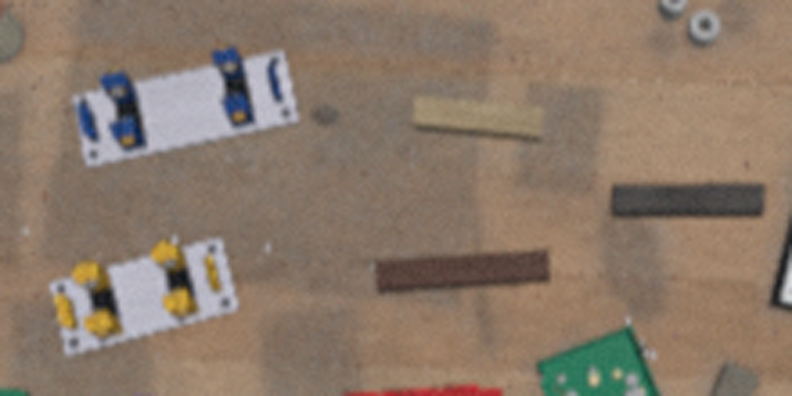

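The enlarged crop confirms it. The pale 120 mm blank is at crop (478,117), brown at (462,270), black at (688,200), and both cradles are empty. One refinement pass for the pale blank and the exact yaws.

```bash
python3 - <<'E'
import pickle,cv2,numpy as np
from h import *
D=pickle.load(open("c0.pkl","rb"))
def rect(c,lo,hi,z,roi,close=9,tag=""):
    x0,y0,x1,y1=roi; im=cv2.GaussianBlur(c["image"],(3,3),0) if tag.startswith("pale") else c["image"]
    S=4; im=cv2.resize(im[y0:y1,x0:x1],None,fx=S,fy=S,interpolation=cv2.INTER_LINEAR)
    m=cv2.inRange(cv2.cvtColor(im,cv2.COLOR_BGR2HSV),lo,hi)
    m=cv2.morphologyEx(cv2.morphologyEx(m,cv2.MORPH_OPEN,np.ones((7,7))),cv2.MORPH_CLOSE,np.ones((close*S,close*S)))
    k=max(cv2.findContours(m,cv2.RETR_EXTERNAL,cv2.CHAIN_APPROX_NONE)[0],key=cv2.contourArea)[:,0]
    P=np.array([ray(c,((a+.5)/S-.5+x0,(b+.5)/S-.5+y0),z)[:2] for a,b in k],np.float32)
    b=cv2.boxPoints(cv2.minAreaRect(P)); e=[b[1]-b[0],b[2]-b[1]]; e.sort(key=np.linalg.norm); l=e[1]
    print(tag,"c",b.mean(0).round(4),"size",[round(float(np.linalg.norm(q)),4) for q in e],"yaw",round(float(np.degrees(np.arctan2(l[1],l[0])))%180,2))
t,s=D["top"],D["scene"]
print("cam",-t["R"].T@t["t"])
rect(t,(16,45,120),(28,255,255),.027,(285,132,340,162),3,"pale top")
rect(t,(0,30,20),(179,255,115),.027,(275,178,342,204),3,"brown top")
for n,c,rl,rs in(("top",t,(190,120,275,170),(180,170,260,222)),("scene",s,(270,150,345,195),(235,160,300,200))):
    rect(c,(0,0,165),(179,45,255),.008,rl,9,"L "+n); rect(c,(0,0,165),(179,45,255),.008,rs,9,"S "+n)
for n,X in dict(pale=(.632,-.155,.027),brown=(.49,-.136,.027)).items(): print(n,proj(s,X))
E
```

```text
cam [ 0.25330999 -0.15239802  1.50077802]
pale top c [ 0.6407 -0.1562] size [0.0312, 0.1219] yaw 82.67
brown top c [ 0.493 -0.137] size [0.0351, 0.1597] yaw 92.07
L top c [0.6598 0.1193] size [0.069, 0.2039] yaw 100.78
S top c [0.4819 0.1581] size [0.0697, 0.1648] yaw 103.49
L scene c [0.6584 0.1173] size [0.0889, 0.2179] yaw 101.5
S scene c [0.4878 0.1304] size [0.0837, 0.2296] yaw 104.2
pale (np.float64(352.71774853684724), np.float64(192.64438809903933))
brown (np.float64(321.50517845287237), np.float64(205.36499393471033))
```

Targets, with heights and sizes consistent with those given:

| Item | x (m) | y (m) | Yaw (deg) |
|---|---|---|---|
| Brown blank | 0.495 | -0.137 | 92 |
| Pale blank | 0.642 | -0.156 | 83.5 |
| Long cradle | 0.660 | 0.119 | 100.8 |
| Short cradle | 0.482 | 0.158 | 103.5 |

I'll turn the tool first.

Call:
{"name": "play_rows", "arguments": {"rows": [{"slide": [0, 0, 0], "delta_rot": [0, 0, -1], "fingers": 1}, {"slide": [0, 0, 0], "delta_rot": [0, 0, -1], "fingers": 1}, {"slide": [0, 0, 0], "delta_rot": [0, 0, -1], "fingers": 1}, {"slide": [0, 0, 0], "delta_rot": [0, 0, -1], "fingers": 1}, {"slide": [0, 0, 0], "delta_rot": [0, 0, -1], "fingers": 1}, {"slide": [0, 0, 0], "delta_rot": [0, 0, -1], "fingers": 1}, {"slide": [0, 0, 0], "delta_rot": [0, 0, -1], "fingers": 1}, {"slide": [0, 0, 0], "delta_rot": [0, 0, -1], "fingers": 1}], "squeeze": 50}}

```text
time_s: 1.1
tcp_pos: [0.2388, -0.631, 0.2045]
eef_rot: [180.0, 0.0, -122.5]
contact_force: [-0.9, -1.0, -0.3]
gripper_width: 0.0877
gripper_force: 0.0
```

Call:
{"name": "play_rows", "arguments": {"rows": [{"slide": [0, 0, 0], "delta_rot": [0, 0, -1], "fingers": 1}, {"slide": [0, 0, 0], "delta_rot": [0, 0, -1], "fingers": 1}, {"slide": [0, 0, 0], "delta_rot": [0, 0, -1], "fingers": 1}, {"slide": [0, 0, 0], "delta_rot": [0, 0, -1], "fingers": 1}, {"slide": [0, 0, 0], "delta_rot": [0, 0, -1], "fingers": 1}, {"slide": [0, 0, 0], "delta_rot": [0, 0, -1], "fingers": 1}, {"slide": [0, 0, 0], "delta_rot": [0, 0, -1], "fingers": 1}, {"slide": [0, 0, 0], "delta_rot": [0, 0, -0.55], "fingers": 1}]}}

```text
time_s: 2.1
tcp_pos: [0.2388, -0.631, 0.2045]
eef_rot: [180.0, 0.1, -87.9]
contact_force: [-0.0, -0.6, 0.3]
gripper_width: 0.0875
gripper_force: 0.0
```

```bash
cat > go.py <<'E'
import sys,numpy as np
from plant import r
x,y,z,yaw=map(float,sys.argv[1:5]); s=r.get_state(); p=s["tcp_pos"]; Y=np.radians(s["eef_rot"][2])
d=np.array([x,y,z])-p
print("t",s["time_s"],"tcp",p.round(4),"rot",s["eef_rot"].round(2),"w",round(s["gripper_width"],4),"F",s["contact_force"].round(1))
print("slide total",np.round(np.array([d[0]*np.cos(Y)+d[1]*np.sin(Y),d[0]*np.sin(Y)-d[1]*np.cos(Y),-d[2]])/.15,3),"rz total",round(-np.radians((yaw-s["eef_rot"][2]+90)%180-90)/.08,2))
E
python3 go.py .495 -.137 .15 92
```

```text
t 2.1 tcp [ 0.2388 -0.631   0.2045] rot [ 1.7998e+02  5.0000e-02 -8.7890e+01] w 0.0875 F [-0.  -0.6  0.3]
slide total [-3.228 -1.829  0.363] rz total 0.02
```

Call:
{"name": "play_rows", "arguments": {"rows": [{"slide": [-0.27, -0.15, 0], "delta_rot": [0, 0, 0], "fingers": 1}, {"slide": [-0.27, -0.15, 0], "delta_rot": [0, 0, 0], "fingers": 1}, {"slide": [-0.27, -0.15, 0], "delta_rot": [0, 0, 0], "fingers": 1}, {"slide": [-0.27, -0.15, 0], "delta_rot": [0, 0, 0], "fingers": 1}, {"slide": [-0.27, -0.15, 0], "delta_rot": [0, 0, 0], "fingers": 1}, {"slide": [-0.27, -0.15, 0], "delta_rot": [0, 0, 0], "fingers": 1}, {"slide": [-0.27, -0.15, 0], "delta_rot": [0, 0, 0], "fingers": 1}, {"slide": [-0.27, -0.15, 0], "delta_rot": [0, 0, 0], "fingers": 1}]}}

```text
time_s: 3.1
tcp_pos: [0.4078, -0.2997, 0.2049]
eef_rot: [180.0, 0.0, -88.0]
contact_force: [0.4, -0.4, 0.8]
gripper_width: 0.0876
gripper_force: 0.0
```

Call:
{"name": "play_rows", "arguments": {"rows": [{"slide": [-0.26, -0.15, 0.08], "delta_rot": [0, 0, 0], "fingers": 1}, {"slide": [-0.26, -0.15, 0.08], "delta_rot": [0, 0, 0], "fingers": 1}, {"slide": [-0.26, -0.15, 0.1], "delta_rot": [0, 0, 0], "fingers": 1}, {"slide": [-0.26, -0.15, 0.1], "delta_rot": [0, 0, 0], "fingers": 1}, {"slide": [0, 0, 0], "delta_rot": [0, 0, 0], "fingers": 1}]}}

```text
time_s: 3.72
tcp_pos: [0.4921, -0.1399, 0.1496]
eef_rot: [179.9, 0.0, -87.8]
contact_force: [-0.1, -0.2, 0.9]
gripper_width: 0.0876
gripper_force: 0.0
```

```bash
python3 go.py .495 -.137 .004 92
```

```text
t 3.725 tcp [ 0.4921 -0.1399  0.1496] rot [ 1.7986e+02  1.0000e-02 -8.7820e+01] w 0.0876 F [-0.1 -0.2  0.9]
slide total [-0.019 -0.02   0.971] rz total 0.04
```

Call:
{"name": "play_rows", "arguments": {"rows": [{"slide": [-0.02, -0.02, 0.25], "delta_rot": [0, 0, 0], "fingers": 1}, {"slide": [0, 0, 0.25], "delta_rot": [0, 0, 0], "fingers": 1}, {"slide": [0, 0, 0.25], "delta_rot": [0, 0, 0], "fingers": 1}, {"slide": [0, 0, 0.16], "delta_rot": [0, 0, 0], "fingers": 1}, {"slide": [0, 0, 0.06], "delta_rot": [0, 0, 0], "fingers": 1}, {"slide": [0, 0, 0], "delta_rot": [0, 0, 0], "fingers": 1}]}}

```text
time_s: 4.47
tcp_pos: [0.4947, -0.1394, 0.0056]
eef_rot: [180.0, -0.0, -88.0]
contact_force: [0.3, -0.2, 0.2]
gripper_width: 0.0875
gripper_force: 0.0
```

Call:
{"name": "play_rows", "arguments": {"rows": [{"slide": [0, 0, 0], "delta_rot": [0, 0, 0], "fingers": -1}, {"slide": [0, 0, 0], "delta_rot": [0, 0, 0], "fingers": -1}, {"slide": [0, 0, 0], "delta_rot": [0, 0, 0], "fingers": -1}, {"slide": [0, 0, 0], "delta_rot": [0, 0, 0], "fingers": -1}, {"slide": [0, 0, 0], "delta_rot": [0, 0, 0], "fingers": -1}, {"slide": [0, 0, 0], "delta_rot": [0, 0, 0], "fingers": -1}]}}

```text
time_s: 5.22
tcp_pos: [0.4948, -0.139, 0.0056]
eef_rot: [180.0, 0.0, -88.0]
contact_force: [-0.2, -0.8, 0.3]
gripper_width: 0.0333
gripper_force: 0.0
```

Call:
{"name": "play_rows", "arguments": {"rows": [{"slide": [0, 0, -0.2], "delta_rot": [0, 0, -0.5], "fingers": -1}, {"slide": [0, 0, -0.2], "delta_rot": [0, 0, -0.5], "fingers": -1}, {"slide": [0, 0, -0.3], "delta_rot": [0, 0, -0.5], "fingers": -1}, {"slide": [0, 0, -0.3], "delta_rot": [0, 0, -0.4], "fingers": -1}, {"slide": [0, 0, 0], "delta_rot": [0, 0, 0], "fingers": -1}]}}

```text
time_s: 5.85
tcp_pos: [0.4972, -0.1391, 0.1593]
eef_rot: [-179.6, -0.1, -79.2]
contact_force: [-0.1, -0.8, -1.5]
gripper_width: -0.0001
gripper_force: 0.0
```

```bash
python3 go.py .660 .119 .15 100.8
```

```text
t 5.85 tcp [ 0.4972 -0.1391  0.1593] rot [-1.796e+02 -8.000e-02 -7.924e+01] w -0.0001 F [-0.1 -0.8 -1.5]
slide total [-1.488 -1.387  0.062] rz total -0.01
```

The fingers were still closing when I lifted, so the grasp missed. I'll open, re-measure brown and go again.

Call:
{"name": "play_rows", "arguments": {"rows": [{"slide": [0, 0, 0], "delta_rot": [0, 0, 0.5], "fingers": 1}, {"slide": [0, 0, 0], "delta_rot": [0, 0, 0.5], "fingers": 1}, {"slide": [0, 0, 0], "delta_rot": [0, 0, 0.5], "fingers": 1}, {"slide": [0, 0, 0], "delta_rot": [0, 0, 0.4], "fingers": 1}, {"slide": [0, 0, 0], "delta_rot": [0, 0, 0], "fingers": 1}, {"slide": [0, 0, 0], "delta_rot": [0, 0, 0], "fingers": 1}, {"slide": [0, 0, 0], "delta_rot": [0, 0, 0], "fingers": 1}, {"slide": [0, 0, 0], "delta_rot": [0, 0, 0], "fingers": 1}]}}

```text
time_s: 6.85
tcp_pos: [0.4949, -0.139, 0.1556]
eef_rot: [-180.0, 0.0, -88.0]
contact_force: [0.1, 1.1, 0.7]
gripper_width: 0.0744
gripper_force: 0.0
```

```bash
python3 - <<'E'
from plant import r
import cv2
im=r.capture("scene")["image"]; t=r.capture("top")["image"]
a=cv2.resize(im[140:260,230:430],None,fx=4,fy=4,interpolation=cv2.INTER_CUBIC)[:,:]
cv2.imwrite("pics/s1.png",a)
E
python3 go.py .495 -.137 .004 92
```

```text
t 6.95 tcp [ 0.4948 -0.139   0.1556] rot [-180.     -0.    -87.99] w 0.0828 F [-0.8 -0.7  0.4]
slide total [-0.013 -0.002  1.01 ] rz total 0.0
```

View pics/s1.png

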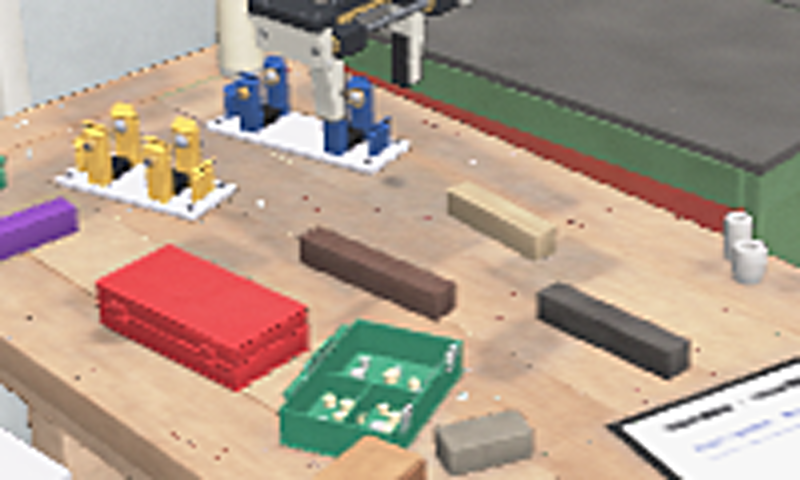

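The brown blank is unmoved at crop (378,272), full image (324,208), upright and aligned as before. Grasping again, with more time to close.

Call:
{"name": "play_rows", "arguments": {"rows": [{"slide": [-0.01, 0, 0.25], "delta_rot": [0, 0, 0], "fingers": 1}, {"slide": [0, 0, 0.25], "delta_rot": [0, 0, 0], "fingers": 1}, {"slide": [0, 0, 0.25], "delta_rot": [0, 0, 0], "fingers": 1}, {"slide": [0, 0, 0.2], "delta_rot": [0, 0, 0], "fingers": 1}, {"slide": [0, 0, 0.06], "delta_rot": [0, 0, 0], "fingers": -1}, {"slide": [0, 0, 0], "delta_rot": [0, 0, 0], "fingers": -1}, {"slide": [0, 0, 0], "delta_rot": [0, 0, 0], "fingers": -1}, {"slide": [0, 0, 0], "delta_rot": [0, 0, 0], "fingers": -1}]}}

```text
time_s: 7.95
tcp_pos: [0.4956, -0.1375, 0.0052]
eef_rot: [-179.9, 0.0, -88.0]
contact_force: [-0.3, 0.4, -0.8]
gripper_width: 0.0529
gripper_force: 0.0
```

Call:
{"name": "play_rows", "arguments": {"rows": [{"slide": [0, 0, 0], "delta_rot": [0, 0, 0], "fingers": -1}, {"slide": [0, 0, 0], "delta_rot": [0, 0, 0], "fingers": -1}, {"slide": [0, 0, 0], "delta_rot": [0, 0, 0], "fingers": -1}, {"slide": [0, 0, 0], "delta_rot": [0, 0, 0], "fingers": -1}, {"slide": [0, 0, 0], "delta_rot": [0, 0, 0], "fingers": -1}, {"slide": [0, 0, 0], "delta_rot": [0, 0, 0], "fingers": -1}, {"slide": [0, 0, 0], "delta_rot": [0, 0, 0], "fingers": -1}]}}

```text
time_s: 8.82
tcp_pos: [0.5005, -0.1375, 0.0077]
eef_rot: [-179.4, -0.1, -87.8]
contact_force: [1.8, 1.3, 22.1]
gripper_width: 0.013
gripper_force: 44.2
```

A 13 mm width on a 27 mm blank is wrong, so I'll look.

```bash
python3 - <<'E'
from plant import r
import cv2,numpy as np
im=r.capture("scene")["image"]; t=r.capture("top")["image"]
a=cv2.resize(im[150:240,270:390],None,fx=4,fy=4,interpolation=cv2.INTER_CUBIC)
b=cv2.resize(t[150:240,270:350],None,fx=4,fy=4,interpolation=cv2.INTER_CUBIC)
cv2.imwrite("pics/s2.png",np.hstack([a,b])[:, :800])
print(r.get_state()["gripper_width"],r.get_state()["gripper_force"])
E
```

```text
0.012967174479410043 44.19334799051285
```

View pics/s2.png

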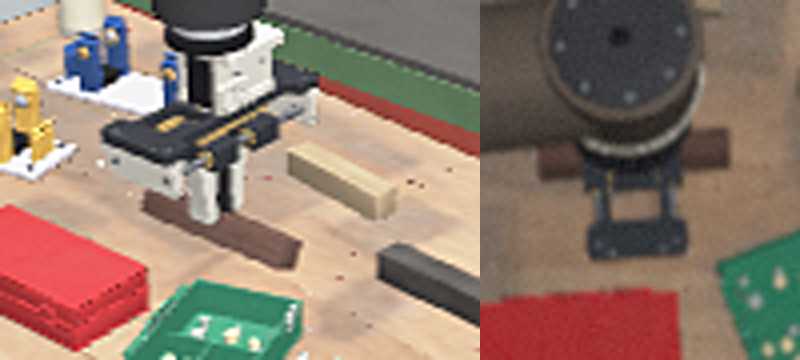

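The brown blank has rolled up on its edge (scene crop (222,230)) and the pads are wedged on its upper corner, so my across-centre was off. I'll open, lift and move aside to measure it again.

Call:
{"name": "play_rows", "arguments": {"rows": [{"slide": [0, 0, 0], "delta_rot": [0, 0, 0], "fingers": 1}, {"slide": [0, 0, 0], "delta_rot": [0, 0, 0], "fingers": 1}, {"slide": [0, 0, 0], "delta_rot": [0, 0, 0], "fingers": 1}, {"slide": [0, 0, 0], "delta_rot": [0, 0, 0], "fingers": 1}, {"slide": [0, 0, 0], "delta_rot": [0, 0, 0], "fingers": 1}, {"slide": [0, 0, -0.25], "delta_rot": [0, 0, 0], "fingers": 1}, {"slide": [0, 0, -0.35], "delta_rot": [0, 0, 0], "fingers": 1}, {"slide": [0, 0, -0.35], "delta_rot": [0, 0, 0], "fingers": 1}]}}

```text
time_s: 9.93
tcp_pos: [0.4935, -0.1375, 0.1473]
eef_rot: [179.8, 0.0, -88.0]
contact_force: [1.6, -0.6, -0.5]
gripper_width: 0.0855
gripper_force: 0.0
```

Call:
{"name": "play_rows", "arguments": {"rows": [{"slide": [-0.3, 0, 0], "delta_rot": [0, 0, 0], "fingers": 1}, {"slide": [-0.3, 0, 0], "delta_rot": [0, 0, 0], "fingers": 1}, {"slide": [-0.3, 0, 0], "delta_rot": [0, 0, 0], "fingers": 1}, {"slide": [-0.3, 0, 0], "delta_rot": [0, 0, 0], "fingers": 1}, {"slide": [-0.3, 0, 0], "delta_rot": [0, 0, 0], "fingers": 1}, {"slide": [-0.2, 0, 0], "delta_rot": [0, 0, 0], "fingers": 1}]}}

```text
time_s: 10.68
tcp_pos: [0.4848, 0.1187, 0.1459]
eef_rot: [179.9, -0.0, -87.9]
contact_force: [0.3, 0.4, 0.4]
gripper_width: 0.0878
gripper_force: 0.0
```

```bash
python3 - <<'E'
from plant import r
import cv2,numpy as np,pickle
d={n:r.capture(n) for n in("scene","top")}; pickle.dump(d,open("c1.pkl","wb"))
a=cv2.resize(d["scene"]["image"][150:240,290:390],None,fx=4,fy=4,interpolation=cv2.INTER_CUBIC)
b=cv2.resize(d["top"]["image"][130:220,260:360],None,fx=4,fy=4,interpolation=cv2.INTER_CUBIC)
cv2.imwrite("pics/s3.png",np.hstack([a,b]))
from h import *
blobs(d["top"],(0,40,20),(15,255,110),.027,(265,170,345,215))
blobs(d["scene"],(0,40,20),(15,255,110),.027,(295,180,350,225))
E
```

```text
px (np.float64(306.5), np.float64(182.4)) n 480 mean [ 0.5194 -0.1325] rectc (0.5188, -0.1309) wh [0.035 0.167] len 0.16 yaw 92.6
px (np.float64(328.3), np.float64(207.1)) n 220 mean [ 0.4967 -0.161 ] rectc (0.5035, -0.1525) wh [0.046 0.18 ] len 0.172 yaw 91.0
```

View pics/s3.png

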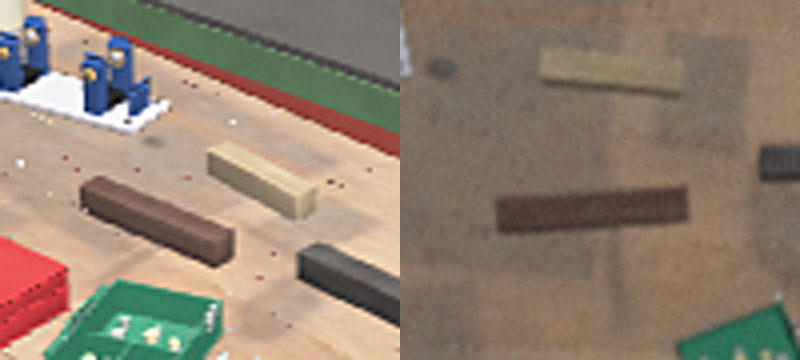

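The brown blank lies flat again after a quarter roll toward +x (top crop (592,210), mean x 0.519). I'll re-measure it, grip lower, and close in stages while watching the side force.

```bash
python3 - <<'E'
import pickle,cv2,numpy as np
from h import *
for f,rb in(("c0.pkl",(275,178,342,204)),("c1.pkl",(275,168,342,200))):
    c=pickle.load(open(f,"rb"))["top"]
    x0,y0,x1,y1=rb; S=4
    im=cv2.resize(c["image"][y0:y1,x0:x1],None,fx=S,fy=S,interpolation=cv2.INTER_LINEAR)
    # edge rows at columns along the blank: max gradient of grey
    g=cv2.GaussianBlur(im[:,:,1],(5,5),0).astype(float); gy=np.gradient(g,axis=0)
    P=[[],[]]
    for u in range((290-x0)*S,(325-x0)*S):
        for k,v in enumerate((gy[:,u].argmin(),gy[:,u].argmax())): P[k].append(ray(c,((u+.5)/S-.5+x0,(v+.5)/S-.5+y0),.027 if k==0 else 0))
    for k in 0,1:
        q=np.array(P[k]); a,b=np.polyfit(q[:,1],q[:,0],1); r_=np.abs(q[:,0]-a*q[:,1]-b); m=r_<np.median(r_)*2.5
        a,b=np.polyfit(q[m,1],q[m,0],1); print(f,["rear top","front bottom"][k],"x at y=-.137:",round(a*-.137+b,4),"yaw",round(90-np.degrees(np.arctan(a)),2))
    blobs(c,(0,40,20),(15,255,110),.027,(265,165,345,215))
E
python3 go.py .519 -.136 .02 92
```

```text
c0.pkl rear top x at y=-.137: 0.5096 yaw 92.14
c0.pkl front bottom x at y=-.137: 0.4835 yaw 92.23
px (np.float64(307.0), np.float64(190.2)) n 447 mean [ 0.4935 -0.1335] rectc (0.4937, -0.1363) wh [0.032 0.158] len 0.158 yaw 92.0
c1.pkl rear top x at y=-.137: 0.5358 yaw 92.03
c1.pkl front bottom x at y=-.137: 0.5096 yaw 92.54
px (np.float64(306.5), np.float64(182.4)) n 480 mean [ 0.5194 -0.1325] rectc (0.5188, -0.1309) wh [0.035 0.167] len 0.16 yaw 92.6
t 10.775 tcp [0.4852 0.1194 0.1459] rot [ 1.7992e+02 -3.0000e-02 -8.7850e+01] w 0.0873 F [-1.  -0.4 -0.3]
slide total [ 1.71  -0.162  0.839] rz total 0.03
```

Edges now read 26 mm apart, against 27 mm true, so the blank's centre is at x 0.523, y -0.135.

Call:
{"name": "play_rows", "arguments": {"rows": [{"slide": [0.28, -0.03, 0], "delta_rot": [0, 0, 0], "fingers": 1}, {"slide": [0.28, -0.03, 0], "delta_rot": [0, 0, 0], "fingers": 1}, {"slide": [0.28, -0.03, 0], "delta_rot": [0, 0, 0], "fingers": 1}, {"slide": [0.28, -0.03, 0], "delta_rot": [0, 0, 0], "fingers": 1}, {"slide": [0.28, -0.03, 0], "delta_rot": [0, 0, 0], "fingers": 1}, {"slide": [0.28, -0.03, 0], "delta_rot": [0, 0, 0.05], "fingers": 1}, {"slide": [0, 0, 0.25], "delta_rot": [0, 0, 0], "fingers": 1}, {"slide": [0, 0, 0.25], "delta_rot": [0, 0, 0], "fingers": 1}]}}

```text
time_s: 11.78
tcp_pos: [0.5207, -0.1349, 0.0703]
eef_rot: [180.0, 0.0, -88.4]
contact_force: [-0.2, 0.0, -0.2]
gripper_width: 0.0874
gripper_force: 0.0
```

```bash
python3 go.py .5227 -.135 .0015 92.2
```

```text
t 11.775 tcp [ 0.5207 -0.1349  0.0703] rot [ 1.7996e+02  2.0000e-02 -8.8360e+01] w 0.0874 F [-0.2  0.  -0.2]
slide total [ 0.001 -0.013  0.459] rz total -0.12
```

Call:
{"name": "play_rows", "arguments": {"rows": [{"slide": [0, -0.013, 0.2], "delta_rot": [0, 0, -0.12], "fingers": 0}, {"slide": [0, 0, 0.16], "delta_rot": [0, 0, 0], "fingers": 0}, {"slide": [0, 0, 0.07], "delta_rot": [0, 0, 0], "fingers": -0.2}, {"slide": [0, 0, 0.02], "delta_rot": [0, 0, 0], "fingers": -0.25}, {"slide": [0, 0, 0], "delta_rot": [0, 0, 0], "fingers": -0.25}, {"slide": [0, 0, 0], "delta_rot": [0, 0, 0], "fingers": -0.25}, {"slide": [0, 0, 0], "delta_rot": [0, 0, 0], "fingers": -0.3}, {"slide": [0, 0, 0], "delta_rot": [0, 0, 0], "fingers": -0.3}], "squeeze": 20}}

```text
time_s: 12.78
tcp_pos: [0.5238, -0.1335, 0.0045]
eef_rot: [-180.0, 0.0, -87.7]
contact_force: [-0.1, 0.2, 0.2]
gripper_width: 0.0309
gripper_force: 0.0
```

Call:
{"name": "play_rows", "arguments": {"rows": [{"slide": [0, 0, 0.02], "delta_rot": [0, 0, 0], "fingers": -0.3}, {"slide": [0, 0, 0], "delta_rot": [0, 0, 0], "fingers": -0.36}, {"slide": [0, 0, 0], "delta_rot": [0, 0, 0], "fingers": -0.42}, {"slide": [0, 0, 0], "delta_rot": [0, 0, 0], "fingers": -1}, {"slide": [0, 0, 0], "delta_rot": [0, 0, 0], "fingers": -1}]}}

```text
time_s: 13.4
tcp_pos: [0.5235, -0.1335, 0.001]
eef_rot: [180.0, 0.0, -87.7]
contact_force: [0.1, 0.3, -1.7]
gripper_width: 0.0266
gripper_force: 20.0
```

Clean grip at 26.6 mm. Now lifting.

Call:
{"name": "play_rows", "arguments": {"rows": [{"slide": [0, 0, 0], "delta_rot": [0, 0, 0], "fingers": -1}, {"slide": [0, 0, -0.15], "delta_rot": [0, 0, 0], "fingers": -1}, {"slide": [0, 0, -0.25], "delta_rot": [0, 0, -0.5], "fingers": -1}, {"slide": [0, 0, -0.3], "delta_rot": [0, 0, -0.5], "fingers": -1}, {"slide": [0, 0, -0.3], "delta_rot": [0, 0, -0.5], "fingers": -1}, {"slide": [0, 0, 0], "delta_rot": [0, 0, -0.35], "fingers": -1}, {"slide": [0, 0, 0], "delta_rot": [0, 0, 0], "fingers": -1}], "squeeze": 50}}

```text
time_s: 14.28
tcp_pos: [0.523, -0.1334, 0.1506]
eef_rot: [180.0, 0.0, -79.2]
contact_force: [-0.8, -1.4, -2.2]
gripper_width: 0.0259
gripper_force: 50.0
```

```bash
python3 go.py .660 .119 .12 100.8
```

```text
t 14.275 tcp [ 0.523  -0.1334  0.1506] rot [ 1.7999e+02  3.0000e-02 -7.9220e+01] w 0.0259 F [-0.8 -1.4 -2.2]
slide total [-1.482 -1.212  0.204] rz total -0.0
```

Call:
{"name": "play_rows", "arguments": {"rows": [{"slide": [-0.2, -0.16, 0], "delta_rot": [0, 0, 0], "fingers": -1}, {"slide": [-0.22, -0.18, 0], "delta_rot": [0, 0, 0], "fingers": -1}, {"slide": [-0.22, -0.18, 0], "delta_rot": [0, 0, 0], "fingers": -1}, {"slide": [-0.22, -0.18, 0], "delta_rot": [0, 0, 0], "fingers": -1}, {"slide": [-0.22, -0.18, 0], "delta_rot": [0, 0, 0], "fingers": -1}, {"slide": [-0.22, -0.18, 0], "delta_rot": [0, 0, 0], "fingers": -1}, {"slide": [-0.18, -0.15, 0.1], "delta_rot": [0, 0, 0], "fingers": -1}, {"slide": [0, 0, 0.1], "delta_rot": [0, 0, 0], "fingers": -1}]}}

```text
time_s: 15.28
tcp_pos: [0.6601, 0.1204, 0.1178]
eef_rot: [179.8, -0.0, -79.1]
contact_force: [-0.6, -0.6, -3.1]
gripper_width: 0.026
gripper_force: 50.0
```

```bash
python3 - <<'E'
from plant import r
import cv2,numpy as np,pickle
from h import *
d={n:r.capture(n) for n in("scene","top")}; pickle.dump(d,open("c2.pkl","wb"))
a=cv2.resize(d["scene"]["image"][120:210,250:350],None,fx=4,fy=4,interpolation=cv2.INTER_CUBIC)
b=cv2.resize(d["top"]["image"][100:190,180:280],None,fx=4,fy=4,interpolation=cv2.INTER_CUBIC)
cv2.imwrite("pics/s4.png",np.hstack([a,b]))
E
python3 go.py .660 .119 .07 100.8
```

```text
t 15.375 tcp [0.6578 0.118  0.1168] rot [ 1.796e+02 -6.000e-02 -7.921e+01] w 0.026 F [-0.2 -0.2 -0.8]
slide total [-0.004 -0.016  0.312] rz total -0.0
```

View pics/s4.png

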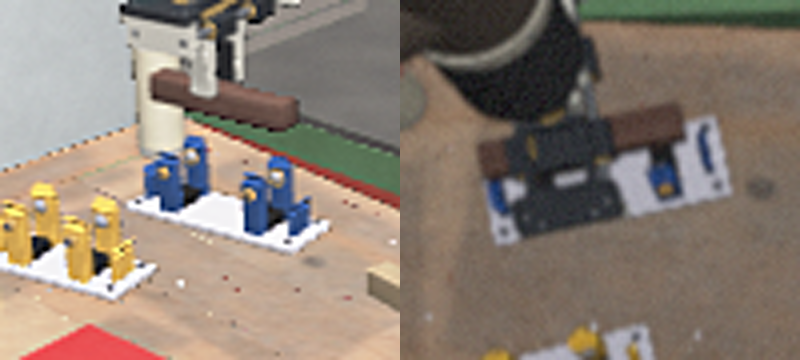

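The blank hangs level above the blue cradle and parallel to it; its ends in the top view are at about (200,138) and (251,131). A quick check of the along-offset in the hand, and of the cheek symmetry for the cradle axis.

```bash
python3 - <<'E'
import pickle,cv2,numpy as np
from h import *
d=pickle.load(open("c2.pkl","rb"))
Y=np.radians(100.8); a=np.array([np.cos(Y),np.sin(Y)]); n=np.array([np.sin(Y),-np.cos(Y)]); tcp=np.array([.659,.1192])
c=d["top"]; h=cv2.cvtColor(c["image"],cv2.COLOR_BGR2HSV); m=cv2.inRange(h,(0,60,20),(15,255,120)); m[:124]=0;m[150:]=0;m[:,:196]=0;m[:,256:]=0
v,u=np.nonzero(m); P=np.array([ray(c,(x,y),.135)[:2] for x,y in zip(u,v)])-tcp
s=P@a; print("ends along",np.percentile(s,[0.5,99.5]).round(4),"mid",round(np.percentile(s,[.5,99.5]).mean(),4),len(u))
# rear/base edges of cradles from initial picture: long edges & ends of base top plane
c0=pickle.load(open("c0.pkl","rb"))["top"]
for nm,ctr,yaw,L,roi in(("L",(.6598,.1193),100.8,.204,(190,120,275,170)),("S",(.4819,.1581),103.5,.164,(180,170,260,222))):
    x0,y0,x1,y1=roi; hh=cv2.cvtColor(c0["image"],cv2.COLOR_BGR2HSV); mm=np.zeros(hh.shape[:2],np.uint8); mm[y0:y1,x0:x1]=cv2.inRange(hh,(0,0,165),(179,45,255))[y0:y1,x0:x1]
    Y=np.radians(yaw); A=np.array([np.cos(Y),np.sin(Y)]); N=np.array([np.sin(Y),-np.cos(Y)])
    v,u=np.nonzero(mm); Q=np.array([ray(c0,(x,y),.008)[:2] for x,y in zip(u,v)])-ctr; s=Q@A;t=Q@N
    k=np.abs(t)<.045; s=s[k]; t=t[k]; 
    b=np.arange(-.09,.09,.004); lo=[(x,t[(s>x)&(s<x+.004)].min()) for x in b if((s>x)&(s<x+.004)).sum()>4]; hi=[(x,t[(s>x)&(s<x+.004)].max()) for x in b if((s>x)&(s<x+.004)).sum()>4]
    for e in(lo,hi):
        e=np.array(e); f=np.polyfit(e[:,0],e[:,1],1); r_=abs(e[:,1]-np.polyval(f,e[:,0])); g=r_<=np.median(r_)*2; f=np.polyfit(e[g,0],e[g,1],1); print(nm,"edge t at mid",round(f[1],4),"slope deg",round(np.degrees(np.arctan(f[0])),2))
    print(nm,"ends",np.percentile(s,[.3,99.7]).round(4))
E
```

```text
ends along [-0.0971  0.0798] mid -0.0087 289
L edge t at mid -0.0322 slope deg 0.24
L edge t at mid 0.033 slope deg -0.52
L ends [-0.1001  0.1005]
S edge t at mid -0.0322 slope deg -0.33
S edge t at mid 0.0329 slope deg -0.13
S ends [-0.0803  0.0813]
```

```bash
python3 - <<'E'
import pickle,cv2,numpy as np
from h import *
d=pickle.load(open("c2.pkl","rb"));c=d["top"]
Y=np.radians(100.8); a=np.array([np.cos(Y),np.sin(Y)]); tcp=np.array([.659,.1192])
S=4; im=cv2.resize(c["image"],None,fx=S,fy=S,interpolation=cv2.INTER_LINEAR); sat=cv2.GaussianBlur(cv2.cvtColor(im,cv2.COLOR_BGR2HSV)[:,:,2],(5,5),0).astype(float)
# sample grey along the blank's axis at several cross offsets, z=.141 top face
for off in(-.008,-.004,0,.004,.008):
    n=np.array([np.sin(Y),-np.cos(Y)]); s=np.arange(-.1,.1,.0005)
    p=np.array([proj(c,np.r_[tcp+a*x+n*off,.143]) for x in s]); g=np.array([sat[int(round((q[1]+.5)*S-.5)),int(round((q[0]+.5)*S-.5))] for q in p]); dg=np.gradient(np.convolve(g,np.ones(5)/5,"same"))
    lo=(s<-.06)&(s>-.097); hi=(s>.06)&(s<.097)
    print(off,"right end",s[lo][dg[lo].argmin()],"left end",s[hi][dg[hi].argmax()])
E
```

```text
-0.008 right end -0.08399999999999999 left end 0.07800000000000015
-0.004 right end -0.08449999999999999 left end 0.07800000000000015
0 right end -0.08549999999999999 left end 0.07800000000000015
0.004 right end -0.08399999999999999 left end 0.07700000000000015
0.008 right end -0.08399999999999999 left end 0.07550000000000015
```

The blank sits about 3 mm off in the hand along its length, so the TCP target shifts to (0.6594, 0.122). Its underside is level with the TCP, so home should read about z 0.021.

```bash
python3 go.py .6594 .122 .065 100.9
```

```text
t 15.375 tcp [0.6578 0.118  0.1168] rot [ 1.796e+02 -6.000e-02 -7.921e+01] w 0.026 F [-0.2 -0.2 -0.8]
slide total [-0.024 -0.016  0.345] rz total -0.02
```

Call:
{"name": "play_rows", "arguments": {"rows": [{"slide": [-0.02, -0.01, 0.1], "delta_rot": [0, 0, 0], "fingers": -1}, {"slide": [0, 0, 0.1], "delta_rot": [0, 0, 0], "fingers": -1}, {"slide": [0, 0, 0], "delta_rot": [0, 0, 0], "fingers": -1}, {"slide": [0, 0, 0], "delta_rot": [0, 0, 0], "fingers": -1}]}}

```text
time_s: 15.88
tcp_pos: [0.6614, 0.1215, 0.0914]
eef_rot: [-180.0, -0.0, -79.2]
contact_force: [-0.6, 0.3, -1.4]
gripper_width: 0.026
gripper_force: 50.0
```

```bash
python3 go.py .6594 .122 .062 100.9
```

```text
t 15.875 tcp [0.6614 0.1215 0.0914] rot [-1.7997e+02 -1.0000e-02 -7.9210e+01] w 0.026 F [-0.6  0.3 -1.4]
slide total [-0.006  0.012  0.196] rz total -0.02
```

Call:
{"name": "play_rows", "arguments": {"rows": [{"slide": [0, 0.01, 0.08], "delta_rot": [0, 0, 0], "fingers": -1}, {"slide": [0, 0, 0.08], "delta_rot": [0, 0, 0], "fingers": -1}, {"slide": [0, 0, 0.05], "delta_rot": [0, 0, 0], "fingers": -1}, {"slide": [0, 0, 0], "delta_rot": [0, 0, 0], "fingers": -1}]}}

```text
time_s: 16.38
tcp_pos: [0.6603, 0.1217, 0.0594]
eef_rot: [-180.0, -0.0, -79.2]
contact_force: [1.3, 0.1, 0.5]
gripper_width: 0.0263
gripper_force: 50.0
```

Call:
{"name": "play_rows", "arguments": {"rows": [{"slide": [0, 0, 0.04], "delta_rot": [0, 0, 0], "fingers": -1}, {"slide": [0, 0, 0.04], "delta_rot": [0, 0, 0], "fingers": -1}, {"slide": [0, 0, 0.04], "delta_rot": [0, 0, 0], "fingers": -1}, {"slide": [0, 0, 0], "delta_rot": [0, 0, 0], "fingers": -1}]}}

```text
time_s: 16.88
tcp_pos: [0.6596, 0.1216, 0.0406]
eef_rot: [180.0, 0.0, -79.2]
contact_force: [3.3, 0.7, -4.9]
gripper_width: 0.026
gripper_force: 50.0
```

Call:
{"name": "play_rows", "arguments": {"rows": [{"slide": [0, 0, 0.04], "delta_rot": [0, 0, 0], "fingers": -1}, {"slide": [0, 0, 0.04], "delta_rot": [0, 0, 0], "fingers": -1}, {"slide": [0, 0, 0.04], "delta_rot": [0, 0, 0], "fingers": -1}, {"slide": [0, 0, 0], "delta_rot": [0, 0, 0], "fingers": -1}]}}

```text
time_s: 17.38
tcp_pos: [0.659, 0.1214, 0.0216]
eef_rot: [179.9, 0.0, -79.2]
contact_force: [5.7, 0.5, -9.2]
gripper_width: 0.0262
gripper_force: 50.0
```

Call:
{"name": "play_rows", "arguments": {"rows": [{"slide": [0, 0, 0.02], "delta_rot": [0, 0, 0], "fingers": -1}, {"slide": [0, 0, 0.02], "delta_rot": [0, 0, 0], "fingers": -1}, {"slide": [0, 0, 0], "delta_rot": [0, 0, 0], "fingers": -1}]}}

```text
time_s: 17.75
tcp_pos: [0.6596, 0.1215, 0.0207]
eef_rot: [-180.0, -0.0, -79.1]
contact_force: [-7.4, 1.2, 22.9]
gripper_width: 0.0259
gripper_force: 50.0
```

It is home: firm stop on the pads at z 0.0207. Now releasing.

Call:
{"name": "play_rows", "arguments": {"rows": [{"slide": [0, 0, -0.02], "delta_rot": [0, 0, 0], "fingers": 0.2}, {"slide": [0, 0, 0], "delta_rot": [0, 0, 0], "fingers": 0.2}, {"slide": [0, 0, 0], "delta_rot": [0, 0, 0], "fingers": 0.2}, {"slide": [0, 0, 0], "delta_rot": [0, 0, 0], "fingers": 0.2}, {"slide": [0, 0, -0.2], "delta_rot": [0, 0, 0], "fingers": 0.2}, {"slide": [0, 0, -0.3], "delta_rot": [0, 0, 0.5], "fingers": 0.2}, {"slide": [0, 0, -0.3], "delta_rot": [0, 0, 1], "fingers": 0.2}, {"slide": [0, 0, 0], "delta_rot": [0, 0, 1], "fingers": 0.2}]}}

```text
time_s: 18.75
tcp_pos: [0.6621, 0.1222, 0.1451]
eef_rot: [-179.6, 0.1, -90.8]
contact_force: [0.2, -0.2, -0.6]
gripper_width: 0.0525
gripper_force: 0.0
```

```bash
python3 - <<'E'
import pickle,cv2,numpy as np
from h import *
S=4
for f in("c0.pkl","c1.pkl"):
    c=pickle.load(open(f,"rb"))["top"]; h=cv2.resize(c["image"],None,fx=S,fy=S,interpolation=cv2.INTER_LINEAR)
    h=cv2.GaussianBlur(cv2.cvtColor(h,cv2.COLOR_BGR2HSV),(7,7),0)[:,:,1:].astype(float); g=cv2.GaussianBlur(cv2.resize(c["image"],None,fx=S,fy=S)[:,:,0],(7,7),0).astype(float)
    # pale top face is brighter than front face and table: V channel
    V=h[:,:,1]; Y=np.radians(83.5); a=np.array([np.cos(Y),np.sin(Y)]); n=np.array([np.sin(Y),-np.cos(Y)]); c0=np.array([.642,-.156])
    E=[]
    for s in np.arange(-.045,.046,.005):
        t=np.arange(-.035,.03,.0005); p=[proj(c,np.r_[c0+a*s+n*x,.027]) for x in t]; v=np.array([V[int((q[1]+.5)*S),int((q[0]+.5)*S)] for q in p]); dv=np.gradient(np.convolve(v,np.ones(3)/3,"same"))[2:-2]; tt=t[2:-2]
        E.append((s,tt[dv.argmax()],tt[dv.argmin()]))
    E=np.array(E); print(f,"front top/..",np.median(E[:,1]).round(4),"rear",np.median(E[:,2]).round(4)); print((E[:,1]*1e3).round(1),(E[:,2]*1e3).round(1))
    Z=[]
    for o in(-.008,-.004,0,.004,.008):
        s=np.arange(-.08,.08,.0005); p=[proj(c,np.r_[c0+a*x+n*o,.027]) for x in s]; v=np.array([V[int((q[1]+.5)*S),int((q[0]+.5)*S)] for q in p]); dv=np.gradient(np.convolve(v,np.ones(5)/5,"same"))[3:-3]; s=s[3:-3]
        Z.append((s[dv.argmax()],s[dv.argmin()]))
    print("ends",np.round(Z,4).tolist())
E
python3 go.py .642 -.156 .12 83.5
```

```text
c0.pkl front top/.. -0.014 rear -0.0225
[-14.5 -14.5 -14.5 -15.  -14.5 -16.5 -14.5 -13.5 -14.  -14.  -14.5 -14.
 -16.  -14.  -13.5 -14.  -13.5 -14.  -13.5] [-23.  -22.5 -23.  -22.5 -23.  -22.5 -23.  -22.5 -23.  -23.5 -22.5 -23.
 -22.5 -23.5 -22.  -22.5 -22.  -22.  -22. ]
ends [[-0.0595, 0.0595], [-0.0605, 0.0605], [-0.061, 0.0605], [-0.0605, 0.061], [-0.06, 0.0605]]
c1.pkl front top/.. -0.014 rear -0.0225
[-14.5 -14.5 -14.5 -14.5 -14.5 -16.5 -14.5 -13.5 -14.  -14.  -14.5 -14.
 -14.5 -14.  -13.5 -14.  -13.5 -14.  -13.5] [-23.  -22.5 -23.  -23.  -23.  -23.5 -23.  -22.5 -23.  -22.5 -22.5 -22.5
 -22.5 -23.  -22.5 -23.  -22.  -22.  -22. ]
ends [[-0.0595, 0.06], [-0.0605, 0.0605], [-0.061, 0.06], [-0.0605, 0.0595], [-0.058, 0.0605]]
t 18.75 tcp [0.6621 0.1222 0.1451] rot [-1.7962e+02  1.3000e-01 -9.0780e+01] w 0.0525 F [ 0.2 -0.2 -0.6]
slide total [1.857 0.109 0.167] rz total 1.25
```

The pale blank is confirmed: ends at ±60 mm and front edge at -14 mm, so its centre is (0.6415, -0.156) with yaw 83.

Call:
{"name": "play_rows", "arguments": {"rows": [{"slide": [0.2, 0.02, 0], "delta_rot": [0, 0, 0.35], "fingers": 0.3}, {"slide": [0.28, 0.02, 0], "delta_rot": [0, 0, 0.35], "fingers": 0.3}, {"slide": [0.28, 0.0, 0], "delta_rot": [0, 0, 0.35], "fingers": 0.3}, {"slide": [0.28, 0.0, 0], "delta_rot": [0, 0, 0.3], "fingers": 0.3}, {"slide": [0.28, 0.0, 0], "delta_rot": [0, 0, 0], "fingers": 0.3}, {"slide": [0.28, 0.0, 0], "delta_rot": [0, 0, 0], "fingers": 0.3}, {"slide": [0.2, 0, 0.1], "delta_rot": [0, 0, 0], "fingers": 0.3}, {"slide": [0, 0, 0.1], "delta_rot": [0, 0, 0], "fingers": 0.3}]}}

```text
time_s: 19.75
tcp_pos: [0.6307, -0.1492, 0.1098]
eef_rot: [180.0, -0.0, -97.0]
contact_force: [-0.8, 0.0, -0.7]
gripper_width: 0.0569
gripper_force: 0.0
```

```bash
python3 go.py .6415 -.156 .001 83
```

```text
t 19.75 tcp [ 0.6307 -0.1492  0.1098] rot [179.98  -0.   -97.  ] w 0.0569 F [-0.8  0.  -0.7]
slide total [ 0.036 -0.077  0.726] rz total -0.0
```

Call:
{"name": "play_rows", "arguments": {"rows": [{"slide": [0.036, -0.077, 0], "delta_rot": [0, 0, 0], "fingers": 0.2}, {"slide": [0, 0, 0.2], "delta_rot": [0, 0, 0], "fingers": 0.2}, {"slide": [0, 0, 0.2], "delta_rot": [0, 0, 0], "fingers": 0.2}, {"slide": [0, 0, 0.2], "delta_rot": [0, 0, 0], "fingers": 0}, {"slide": [0, 0, 0.08], "delta_rot": [0, 0, 0], "fingers": -0.2}, {"slide": [0, 0, 0.02], "delta_rot": [0, 0, 0], "fingers": -0.25}, {"slide": [0, 0, 0], "delta_rot": [0, 0, 0], "fingers": -0.3}, {"slide": [0, 0, 0], "delta_rot": [0, 0, 0], "fingers": -0.3}], "squeeze": 20}}

```text
time_s: 20.75
tcp_pos: [0.643, -0.1539, 0.0068]
eef_rot: [-179.9, 0.0, -96.8]
contact_force: [0.6, -0.3, 0.1]
gripper_width: 0.0309
gripper_force: 0.0
```

```bash
python3 go.py .6415 -.156 .001 83
```

```text
t 20.75 tcp [ 0.643  -0.1539  0.0068] rot [-1.7989e+02  1.0000e-02 -9.6820e+01] w 0.0309 F [ 0.6 -0.3  0.1]
slide total [0.015 0.008 0.039] rz total 0.04
```

Call:
{"name": "play_rows", "arguments": {"rows": [{"slide": [0.012, 0.004, 0.035], "delta_rot": [0, 0, 0.03], "fingers": -0.3}, {"slide": [0, 0, 0], "delta_rot": [0, 0, 0], "fingers": -0.3}, {"slide": [0, 0, 0], "delta_rot": [0, 0, 0], "fingers": -0.36}, {"slide": [0, 0, 0], "delta_rot": [0, 0, 0], "fingers": -0.42}, {"slide": [0, 0, 0], "delta_rot": [0, 0, 0], "fingers": -1}, {"slide": [0, 0, 0], "delta_rot": [0, 0, 0], "fingers": -1}]}}

```text
time_s: 21.5
tcp_pos: [0.6413, -0.1557, 0.0004]
eef_rot: [-180.0, -0.0, -97.0]
contact_force: [-0.3, -0.6, 1.3]
gripper_width: 0.0267
gripper_force: 20.0
```

Good grip. Lift and turn by 20.5°.

Call:
{"name": "play_rows", "arguments": {"rows": [{"slide": [0, 0, 0], "delta_rot": [0, 0, 0], "fingers": -1}, {"slide": [0, 0, -0.15], "delta_rot": [0, 0, 0], "fingers": -1}, {"slide": [0, 0, -0.25], "delta_rot": [0, 0, -0.8], "fingers": -1}, {"slide": [0, 0, -0.3], "delta_rot": [0, 0, -0.9], "fingers": -1}, {"slide": [0, 0, -0.3], "delta_rot": [0, 0, -0.9], "fingers": -1}, {"slide": [0, 0, 0], "delta_rot": [0, 0, -0.9], "fingers": -1}, {"slide": [0, 0, 0], "delta_rot": [0, 0, -0.97], "fingers": -1}, {"slide": [0, 0, 0], "delta_rot": [0, 0, 0], "fingers": -1}], "squeeze": 50}}

```text
time_s: 22.5
tcp_pos: [0.6411, -0.1555, 0.1501]
eef_rot: [180.0, 0.0, -76.5]
contact_force: [-0.2, -0.7, -0.9]
gripper_width: 0.0258
gripper_force: 50.0
```

```bash
python3 go.py .482 .158 .12 103.3
```

```text
t 22.5 tcp [ 0.6411 -0.1555  0.1501] rot [ 1.7999e+02  2.0000e-02 -7.6520e+01] w 0.0258 F [-0.2 -0.7 -0.9]
slide total [-2.28   0.544  0.201] rz total 0.04
```

Call:
{"name": "play_rows", "arguments": {"rows": [{"slide": [-0.24, 0.06, 0], "delta_rot": [0, 0, 0], "fingers": -1}, {"slide": [-0.3, 0.07, 0], "delta_rot": [0, 0, 0], "fingers": -1}, {"slide": [-0.3, 0.07, 0], "delta_rot": [0, 0, 0], "fingers": -1}, {"slide": [-0.3, 0.07, 0], "delta_rot": [0, 0, 0], "fingers": -1}, {"slide": [-0.3, 0.07, 0], "delta_rot": [0, 0, 0], "fingers": -1}, {"slide": [-0.3, 0.07, 0], "delta_rot": [0, 0, 0], "fingers": -1}, {"slide": [-0.3, 0.07, 0], "delta_rot": [0, 0, 0], "fingers": -1}, {"slide": [-0.24, 0.06, 0], "delta_rot": [0, 0, 0], "fingers": -1}]}}

```text
time_s: 23.5
tcp_pos: [0.4817, 0.1594, 0.1503]
eef_rot: [-180.0, 0.0, -76.6]
contact_force: [0.0, 0.1, -0.8]
gripper_width: 0.0258
gripper_force: 50.0
```

Call:
{"name": "play_rows", "arguments": {"rows": [{"slide": [0, 0, 0.1], "delta_rot": [0, 0, 0], "fingers": -1}, {"slide": [0, 0, 0.1], "delta_rot": [0, 0, 0], "fingers": -1}, {"slide": [0, 0, 0], "delta_rot": [0, 0, 0], "fingers": -1}, {"slide": [0, 0, 0], "delta_rot": [0, 0, 0], "fingers": -1}]}}

```text
time_s: 24.0
tcp_pos: [0.4831, 0.1572, 0.1202]
eef_rot: [180.0, -0.0, -76.6]
contact_force: [-0.3, 0.3, -1.7]
gripper_width: 0.0262
gripper_force: 50.0
```

```bash
python3 go.py .482 .158 .06 103.3
```

```text
t 24.0 tcp [0.4831 0.1572 0.1202] rot [ 1.7997e+02 -3.0000e-02 -7.6570e+01] w 0.0262 F [-0.3  0.3 -1.7]
slide total [-0.007  0.006  0.401] rz total 0.03
```

Call:
{"name": "play_rows", "arguments": {"rows": [{"slide": [-0.005, 0.006, 0.12], "delta_rot": [0, 0, 0], "fingers": -1}, {"slide": [0, 0, 0.12], "delta_rot": [0, 0, 0], "fingers": -1}, {"slide": [0, 0, 0.1], "delta_rot": [0, 0, 0], "fingers": -1}, {"slide": [0, 0, 0.05], "delta_rot": [0, 0, 0], "fingers": -1}, {"slide": [0, 0, 0], "delta_rot": [0, 0, 0], "fingers": -1}, {"slide": [0, 0, 0], "delta_rot": [0, 0, 0], "fingers": -1}]}}

```text
time_s: 24.75
tcp_pos: [0.4819, 0.1586, 0.0622]
eef_rot: [-180.0, 0.0, -76.5]
contact_force: [-0.1, 0.5, 0.1]
gripper_width: 0.0259
gripper_force: 50.0
```

Call:
{"name": "play_rows", "arguments": {"rows": [{"slide": [0, 0, 0.04], "delta_rot": [0, 0, 0], "fingers": -1}, {"slide": [0, 0, 0.04], "delta_rot": [0, 0, 0], "fingers": -1}, {"slide": [0, 0, 0.04], "delta_rot": [0, 0, 0], "fingers": -1}, {"slide": [0, 0, 0], "delta_rot": [0, 0, 0], "fingers": -1}]}}

```text
time_s: 25.25
tcp_pos: [0.4818, 0.1588, 0.0434]
eef_rot: [-180.0, 0.0, -76.5]
contact_force: [3.2, 0.5, -4.9]
gripper_width: 0.0261
gripper_force: 50.0
```

Call:
{"name": "play_rows", "arguments": {"rows": [{"slide": [0, 0, 0.04], "delta_rot": [0, 0, 0], "fingers": -1}, {"slide": [0, 0, 0.04], "delta_rot": [0, 0, 0], "fingers": -1}, {"slide": [0, 0, 0.04], "delta_rot": [0, 0, 0], "fingers": -1}, {"slide": [0, 0, 0.02], "delta_rot": [0, 0, 0], "fingers": -1}, {"slide": [0, 0, 0.02], "delta_rot": [0, 0, 0], "fingers": -1}, {"slide": [0, 0, 0], "delta_rot": [0, 0, 0], "fingers": -1}]}}

```text
time_s: 26.0
tcp_pos: [0.4813, 0.1581, 0.0203]
eef_rot: [180.0, -0.0, -76.5]
contact_force: [-0.7, -1.2, 9.3]
gripper_width: 0.0258
gripper_force: 50.0
```

Call:
{"name": "play_rows", "arguments": {"rows": [{"slide": [0, 0, 0.015], "delta_rot": [0, 0, 0], "fingers": -1}, {"slide": [0, 0, 0.015], "delta_rot": [0, 0, 0], "fingers": -1}, {"slide": [0, 0, 0], "delta_rot": [0, 0, 0], "fingers": -1}]}}

```text
time_s: 26.38
tcp_pos: [0.4815, 0.1581, 0.0199]
eef_rot: [-180.0, -0.0, -76.4]
contact_force: [-19.8, -3.3, 59.3]
gripper_width: 0.0256
gripper_force: 50.1
```

Call:
{"name": "play_rows", "arguments": {"rows": [{"slide": [0, 0, -0.03], "delta_rot": [0, 0, 0], "fingers": 0.2}, {"slide": [0, 0, 0], "delta_rot": [0, 0, 0], "fingers": 0.2}, {"slide": [0, 0, 0], "delta_rot": [0, 0, 0], "fingers": 0.2}, {"slide": [0, 0, 0], "delta_rot": [0, 0, 0], "fingers": 0.2}, {"slide": [0, 0, -0.2], "delta_rot": [0, 0, 0], "fingers": 0.2}, {"slide": [0, 0, -0.3], "delta_rot": [0, 0, 0], "fingers": 0.2}, {"slide": [0, 0, -0.3], "delta_rot": [0, 0, 0], "fingers": 0.2}, {"slide": [0, 0, -0.2], "delta_rot": [0, 0, 0], "fingers": 0.2}]}}

```text
time_s: 27.38
tcp_pos: [0.4819, 0.1586, 0.1716]
eef_rot: [-179.9, 0.0, -76.5]
contact_force: [0.9, -0.1, -1.1]
gripper_width: 0.0525
gripper_force: 0.0
```

Call:
{"name": "play_rows", "arguments": {"rows": [{"slide": [0.3, 0, 0], "delta_rot": [0, 0, 0], "fingers": 0.2}, {"slide": [0.3, 0, 0], "delta_rot": [0, 0, 0], "fingers": 0.2}, {"slide": [0.3, 0, 0], "delta_rot": [0, 0, 0], "fingers": 0.2}, {"slide": [0.3, 0, 0], "delta_rot": [0, 0, 0], "fingers": 0.2}, {"slide": [0.3, 0, 0], "delta_rot": [0, 0, 0], "fingers": 0.2}, {"slide": [0.3, 0, 0], "delta_rot": [0, 0, 0], "fingers": 0.2}, {"slide": [0.2, 0, 0], "delta_rot": [0, 0, 0], "fingers": 0.2}, {"slide": [0, 0, 0], "delta_rot": [0, 0, 0], "fingers": 0.2}]}}

```text
time_s: 28.38
tcp_pos: [0.5514, -0.1351, 0.1687]
eef_rot: [179.9, 0.0, -76.7]
contact_force: [0.2, 0.8, 0.4]
gripper_width: 0.0522
gripper_force: 0.0
```

```bash
python3 - <<'E'
from plant import r
import cv2,numpy as np,pickle
d={n:r.capture(n) for n in("scene","top")}; pickle.dump(d,open("c3.pkl","wb"))
a=cv2.resize(d["scene"]["image"][140:210,240:340],None,fx=4,fy=4,interpolation=cv2.INTER_CUBIC)
b=cv2.resize(d["top"]["image"][115:225,180:280],None,fx=4,fy=4,interpolation=cv2.INTER_CUBIC)
a=cv2.copyMakeBorder(a,0,160,0,0,cv2.BORDER_CONSTANT)
cv2.imwrite("pics/s5.png",np.hstack([a,b]))
from h import *
Z=.047; S=4; c=d["top"]
for nm,ct,yaw,L in(("L",(.6598,.1193),100.8,.08),("S",(.4819,.1581),103.4,.06)):
    V=cv2.GaussianBlur(cv2.resize(c["image"],None,fx=S,fy=S)[:,:,0],(5,5),0).astype(float); Y=np.radians(yaw); A=np.array([np.cos(Y),np.sin(Y)]); N=np.array([np.sin(Y),-np.cos(Y)])
    for o in(-.006,0,.006):
        out=[]
        for sg in(-1,1):
            s=np.arange(L-.012,L+.012,.0005); v=np.array([V[int((q[1]+.5)*S),int((q[0]+.5)*S)] for q in(proj(c,np.r_[np.array(ct)+A*sg*x+N*o,Z]) for x in s)]); out.append(sg*s[np.abs(np.gradient(v)).argmax()])
        print(nm,o,np.round(out,4),"mid",round(sum(out)/2,4))
E
```

```text
L -0.006 [-0.068  0.078] mid 0.005
L 0 [-0.079  0.077] mid -0.001
L 0.006 [-0.075   0.0775] mid 0.0013
S -0.006 [-0.0705  0.0505] mid -0.01
S 0 [-0.0695  0.05  ] mid -0.0098
S 0.006 [-0.055  0.071] mid 0.008
```

View pics/s5.png

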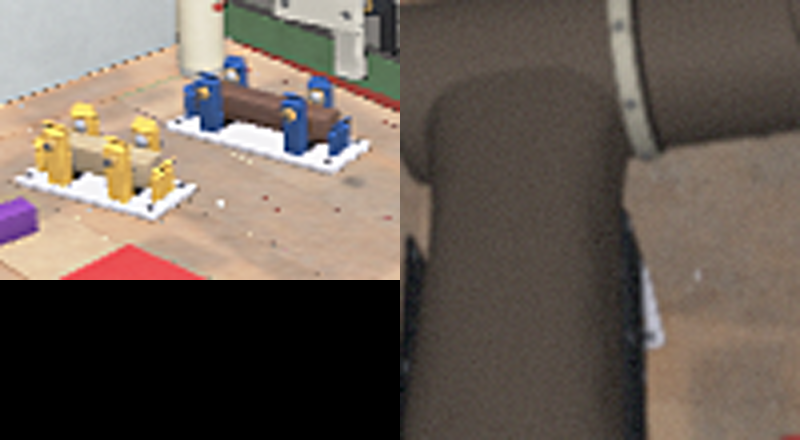

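The scene crop shows both blanks down between the cheeks with the balls above their top edges: brown at (280,108), pale at (110,155). The top view is blocked by the arm, so its edge figures are void. The pad stops at z 0.020 to 0.021 with firm force and the end stops' 4 mm play put both within limits. Nothing has touched the black blank, so I'm handing in.

```bash
python3 -c "
from plant import r
print(r.close_job())"
```

```text
the job is handed in; nothing more can be done
None
```

Brown is clicked home in the long blue cradle and pale in the short yellow one, judged by a firm stop on the pads and the last scene picture (the arm blocked the top view); the black blank was left alone, and the job was handed in at about 28 s with no verdict returned.

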